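Load a capsule from the yellow compartment

TASK

Make the coffee machine ready for a yellow coffee: lift the yellow lid in the row of capsule boxes, take out the yellow capsule and set it down, not dropped, upright in the round recess of the machine's open drawer, then push the drawer fully home. Keep the other three lids shut and leave the mugs, the sugar jar and the pepper mill where they stand; the yellow lid may stay open.

Things in the scene. Friction and masses are not known exactly. Their poses are not given: they have to be found in the camera images.
- caddy: wooden tray 128 x 312 x 6 mm, fixed to the counter, carrying four separate lidded boxes side by side (74 mm apart along its y axis, in any colour order). Origin: centre of its underside; x points away from the robot, across the row; y along the row.
- box_yellow: fixed white box under the yellow lid: 106 (x) x 70 (y) x 50 mm high, 3 mm walls and floor, open-topped below its lid. Origin: centre of its underside, 6 mm above the counter; x points across the row towards the hinge side, y along the row. Its one capsule, of the lid's colour, stands on the floor near the middle.
- lid_yellow (a joint): yellow lid hinge: 0 = shut, grows as the lid is raised, 1.57 = upright, stop at 1.9 rad (leaning away). Stiff hinge (about 0.08 N m): the lid stays where it is left.
- lid_yellow_hinge (a point): on the yellow lid's hinge axis (parallel to the box's y), middle of the box's far (+x) top edge, level with the underside of the shut lid, 56.5 mm above the counter. The lid is a plate 106 x 70 x 5 mm, 80 g.
- lid_yellow_tab (a point): centre of the top end of the white grip tab on the yellow lid: tab 14 x 14 mm, 30 mm tall, standing on the lid's outer face (the other lids have the same); from the hinge axis this point is 90 mm towards the free edge and 35 mm out of the lid's underside plane. The tab's sides are parallel to the box's x and y.
- pod_yellow: yellow coffee capsule, loose, about 20 g, rigid: 30 mm high, round body 31 mm across at the foot and 30 mm higher up with a chamfered top, and at its foot a flange 39 mm across and 3 mm thick. Origin: centre of its underside; z up along its axis. Inside the box of its colour at the start.
- box_red: fixed white box under the red lid: 106 (x) x 70 (y) x 50 mm high, 3 mm walls and floor, open-topped below its lid. Origin: centre of its underside, 6 mm above the counter; x points across the row towards the hinge side, y along the row. Its one capsule, of the lid's colour, stands on the floor near the middle.
- lid_red (a joint): red lid hinge: 0 = shut, grows as the lid is raised, 1.57 = upright, stop at 1.9 rad (leaning away). Stiff hinge (about 0.08 N m): the lid stays where it is left.
- pod_red: red coffee capsule, loose, about 20 g, rigid: 30 mm high, round body 31 mm across at the foot and 30 mm higher up with a chamfered top, and at its foot a flange 39 mm across and 3 mm thick. Origin: centre of its underside; z up along its axis. Inside the box of its colour at the start.
- box_blue: fixed white box under the blue lid: 106 (x) x 70 (y) x 50 mm high, 3 mm walls and floor, open-topped below its lid. Origin: centre of its underside, 6 mm above the counter; x points across the row towards the hinge side, y along the row. Its one capsule, of the lid's colour, stands on the floor near the middle.
- lid_blue (a joint): blue lid hinge: 0 = shut, grows as the lid is raised, 1.57 = upright, stop at 1.9 rad (leaning away). Stiff hinge (about 0.08 N m): the lid stays where it is left.
- pod_blue: blue coffee capsule, loose, about 20 g, rigid: 30 mm high, round body 31 mm across at the foot and 30 mm higher up with a chamfered top, and at its foot a flange 39 mm across and 3 mm thick. Origin: centre of its underside; z up along its axis. Inside the box of its colour at the start.
- box_green: fixed white box under the green lid: 106 (x) x 70 (y) x 50 mm high, 3 mm walls and floor, open-topped below its lid. Origin: centre of its underside, 6 mm above the counter; x points across the row towards the hinge side, y along the row. Its one capsule, of the lid's colour, stands on the floor near the middle.
- lid_green (a joint): green lid hinge: 0 = shut, grows as the lid is raised, 1.57 = upright, stop at 1.9 rad (leaning away). Stiff hinge (about 0.08 N m): the lid stays where it is left.
- pod_green: green coffee capsule, loose, about 20 g, rigid: 30 mm high, round body 31 mm across at the foot and 30 mm higher up with a chamfered top, and at its foot a flange 39 mm across and 3 mm thick. Origin: centre of its underside; z up along its axis. Inside the box of its colour at the start.
- machine: white capsule coffee machine with a black drip base, fixed, 240 (x) x 150 (y) mm, 205 mm high at head and column, a water tank behind up to 220 mm. Origin: centre of its underside on the counter; its front faces its own -x, towards the robot. The head's front face is at x = -100 mm; below the head (underside 112 mm up) a white mug stands on the drip base (22 mm high).
- drawer (a joint): capsule drawer in the machine's head: 0 = fully home, grows as it slides out along the machine's -x, up to 0.10 m. Starts out. Slides stiffly (about 2 N) and stays where it is left.
- recess (a point): centre of the floor of the round recess in the drawer's top: 54 mm across, 4 mm deep, floor 132 mm above the counter; the drawer's flat top around it is 136 mm up, 86 (x) x 100 (y) mm; the front panel rises 46 mm above the recess floor, its inner face 43 mm in front of this point. Axes as the machine's.
- panel (a point): middle of the top edge, outer face, of the drawer's steel front panel: 116 mm wide (y), 8 mm thick, from 120 to 178 mm above the counter; faces the machine's -x. With the drawer home it is 106 mm in front of the machine's origin. The panel is what one pushes. Axes as the machine's.
- mug: white mug under the head of the machine, 68 mm across, 75 mm high; origin at its underside. To be left standing.
- sugar_jar: white jar with a wooden cap, 72 mm across, 100 mm high, beyond the boxes; origin at its underside. Bystander.
- pepper_mill: brown wooden pepper mill, 52 mm across, 142 mm high, beyond the boxes; origin at its underside. Bystander.
- mug2: terracotta mug at the left of the counter, 72 mm across, 85 mm high; origin at its underside. Bystander.

How it is judged:
By the outcome, as a careful person would: the job done as asked, in the order asked, and still so for the second after the job is handed in, with the robot touching nothing.
It also fails if it takes over 64 s, if anything falls off the work surface, if the arm or the gripper's body presses on something with over 40 N, if the wrist force passes 120 N, or if a joint passes its speed limit or range.

ROBOT

A 6-joint arm with a two-finger parallel gripper is mounted at the origin on the work surface. World frame = base frame: x ahead of the robot, y to its left, z up, the work surface at z = 0. Lengths are in m, angles in rad, forces in N, time in s.
With the tool pointing down it reaches from about 0.275 to 0.725 m from the base axis. Payload 15.9 kg.
Tool frame: the origin (TCP) lies midway between the tips of the shut fingers; the grasp point (between the pads) lies 19 mm behind it; z points along the fingers, y is the line along which they close (so a half turn about z gives the same grasp; the last joint's range is limited). The gripper opens to 85 mm and grips with 20 to 120 N. Pads are 22 mm wide; open, the fingers measure 114 mm over their backs; the gripper's body (76 mm by 85 mm) begins 54 mm behind the grasp point. The pads swing forward as they close: fully open they stand 13 mm farther back than shut.
Start: joints at [-1.296, 0.213, -0.034, 1.323, 0, 1.571], TCP at [0.136, -0.481, 0.231] pointing down, gripper open.
Joint ranges: [-2.98, 2.98], [-0.74, 1.72], [-1.14, 1.35], [-2.1, 2.04], [-1.57, 1.44], [-3.14, 3.14]. Speed limits (rad/s): [1.89, 1.89, 2.39, 2.57, 3.14, 3.14].

INTERFACE

Orientations are given as a 3x3 rotation matrix whose columns are the frame's x, y, z axes.
In Python, from cell import robot, camera, get_calibration, hand_in, boxes_of gives the robot as it stands.
- The arm moves only by the tool apply_moves, never from a script. Its argument "motion" is a list of rows, each an object with "gripper": the opening, from 0 (shut) to 1 (fully open); "linear": the shift along the world's x, y, z in m, a list of three; "roll": the turn about the world's z in rad. A call has 1 to 5 rows; each row is the pose to reach, as a shift and turn from the pose commanded when the call began; what a row does not reach only later rows make up. A row lasts 1/8 s, in which the tool goes at most 62.5 mm and 10.7 degrees, less where a joint would pass 70% of its speed; a pose out of reach is approached as far as the arm can. A call with a gripper value outside its range is refused whole. The fingers move at their own pace and stop on an object; "squeeze" is the grip in N (left out, the last holds). Time passes only in rows, so rows that repeat a pose let the fingers close. It gives the time, the measured TCP pose, the force, the opening and the grip force at its end, in the units of the state.
- robot.sense(): the state, without advancing time (a new reading comes with each control period).
- camera(name): name is "side" or "top" or "wrist"; returns (picture, depth): 384x512x3 uint8, red, green, blue; 384x512 float32, m along the optical axis (not along the pixel's ray), 0 where there is no reading.
- get_calibration(name): a dict with "K" (3x3 intrinsics, pixels), "R" (3x3) and "t" (3): a world point X has camera coordinates R X + t. Camera axes: x right, y down, z forward; pixel columns grow to the right and rows downward; lengths in m; the calibration is good to about 2 mm. A picture is of the moment at which its call begins: read the wrist's pose just before it. get_calibration takes no time and is no camera call; for the wrist camera it gives the pose at the moment of the call.
- hand_in(): hands the job in; it is judged then, once.
Trained networks look in the newest picture that a camera, given by its name, has taken for a name from the list of things; names that differ only in an ending like _2 or _b are one class to them, and where a whole thing is asked for, a point or a joint stands for the part that bears it (a point fixed in the world has none). Each returns a list of dicts, best first, with "score" (0 to 1); they miss things now and then, are a little off and sometimes report something else, mostly with a low value. They report only what shows in the picture. A call takes as long as a camera call.
- boxes_of(camera, name): "rect" ([centre column, centre row, width, height] in pixels, round what is visible of it).
The state is a dict: "time": time; "qpos": joint angles; "qd": joint speeds; "tau": joint torques, N m; "position": TCP position; "eef_rot": TCP orientation; "ft_force": force on the tool from outside, world axes, zero at the start; "moment": the same for the moment, N m; "opening": finger opening in m; "finger_force": force on a finger pad.
Only numpy, scipy, OpenCV 4.12 (cv2) and the standard library are available. Lean on these libraries where they do the work, as an engineer would, in place of code of your own. Each camera call takes 0.05 s, during which the arm holds its last target. There are 200 camera calls.

## Working session

There is one attempt and no reset: what is moved stays moved. The work goes in short steps, Python scripts to look and compute and a tool call to move; the robot and the scene stay as the last step left them, time stands still between calls to the robot, and variables do not carry over. Pictures are saved under pics/ and viewed, at most 10 in all, crops included, and the job is handed in when it is done.

Besides the shell and the picture viewer there is one more tool, called after ">>>" by a JSON object that holds its "api" and its "payload". apply_moves: Moves the arm, as the interface text tells. Its arguments: {"type":"object","properties":{"motion":{"type":"array","items":{"type":"object","properties":{"gripper":{"type":"number"},"linear":{"type":"array","items":{"type":"number"}},"roll":{"type":"number"}}}},"squeeze":{"type":"number"}},"required":["motion"]}

```bash
mkdir -p pics; cat > h.py <<'E'
import numpy as np, cv2
from cell import robot, camera, get_calibration, hand_in, boxes_of
def cloud(name):
    im,d=camera(name); c=get_calibration(name); K=np.array(c["K"]);R=np.array(c["R"]);t=np.array(c["t"])
    v,u=np.mgrid[:384,:512]
    P=np.stack([(u-K[0,2])/K[0,0]*d,(v-K[1,2])/K[1,1]*d,d],-1)
    W=(P-t)@R; W[d==0]=np.nan
    return im,d,W
def save(n,im): cv2.imwrite(f"pics/{n}.png",im[:,:,::-1])
E
python3 - <<'E'
from h import *
ims=[]
for n in ["top","side"]:
    im,d,W=cloud(n); np.savez(f"{n}.npz",im=im,W=W); ims.append(im)
    for o in ["lid_yellow","lid_yellow_tab","box_yellow","machine","drawer","recess","panel","sugar_jar","pepper_mill","mug","mug2","caddy"]:
        for b in boxes_of(n,o)[:2]:
            u,v=[int(x) for x in b["rect"][:2]]
            print(n,o,round(b["score"],2),np.round(b["rect"]),np.round(W[min(v,383),min(u,511)],3))
save("a",cv2.resize(np.vstack(ims),(450,600)) if 0 else cv2.resize(np.hstack(ims),(800,300)))
save("top",ims[0])
print(robot.sense())
E
```

```text
top lid_yellow 0.82 [364. 217.  21.  33.] [ 0.489 -0.268  0.059]
top lid_yellow 0.6 [226. 211.  38.  30.] [0.515 0.221 0.133]
top lid_yellow_tab 0.92 [362. 220.  24.  33.] [ 0.475 -0.256  0.06 ]
top box_yellow 0.78 [364. 218.  30.  40.] [ 0.482 -0.263  0.062]
top machine 0.56 [219. 166.  59. 126.] [0.651 0.24  0.207]
top drawer 0.61 [227. 206.  36.  37.] [0.528 0.217 0.136]
top drawer 0.28 [363. 221.  26.  30.] [ 0.475 -0.259  0.06 ]
top recess 0.97 [230. 210.  32.  31.] [0.514 0.21  0.136]
top recess 0.58 [283. 151.  23.  20.] [0.731 0.019 0.1  ]
top panel 0.96 [225. 210.  33.  35.] [0.514 0.224 0.134]
top sugar_jar 0.54 [280. 151.  21.  24.] [0.727 0.03  0.102]
top pepper_mill 0.84 [347. 143.  22.  18.] [ 0.749 -0.213  0.115]
top mug 0.74 [144. 240.  36.  26.] [0.43  0.534 0.01 ]
top mug2 0.74 [144. 240.  36.  26.] [0.43  0.534 0.01 ]
top caddy 0.71 [327. 212.  81.  58.] [ 0.511 -0.136  0.061]
side lid_yellow 0.78 [359. 184.  28.  20.] [ 0.477 -0.262  0.06 ]
side lid_yellow_tab 0.53 [356. 186.  35.  15.] [ 0.471 -0.241  0.06 ]
side box_yellow 0.79 [357. 188.  39.  33.] [ 0.463 -0.2
[... 995 characters left out ...]
0911e+00,
        1.78399366e-06,  1.57081024e+00]), 'qd': array([-0.00130825, -0.00011335, -0.00088274,  0.00048079,  0.00033263,
        0.00040289]), 'tau': array([-7.33699471e-04, -6.85963583e+01,  4.87337029e+01,  1.23094524e-03,
        1.09054324e-04,  7.87405043e-06]), 'position': array([ 0.13566616, -0.48120847,  0.2312877 ]), 'eef_rot': array([[ 9.62484746e-01,  2.71335795e-01, -1.32199198e-05],
       [ 2.71335796e-01, -9.62484744e-01,  5.34658493e-05],
       [ 1.78322757e-06, -5.50471019e-05, -9.99999998e-01]]), 'ft_force': array([ 0.03014295, -0.26938519, -1.04148193]), 'moment': array([-0.02730512, -0.01331357, -0.00755716]), 'finger_force': 0.0, 'opening': 0.0855953933913182}
```

View pics/a.png

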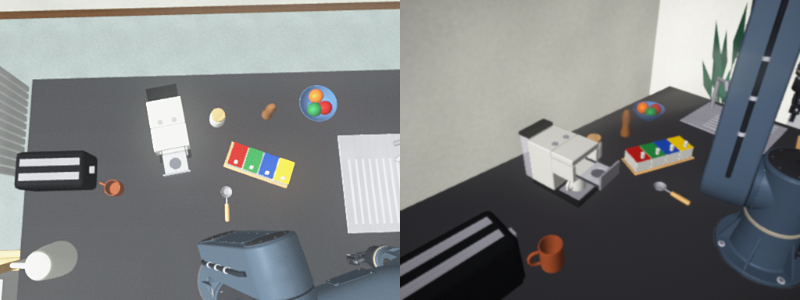

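View pics/top.png

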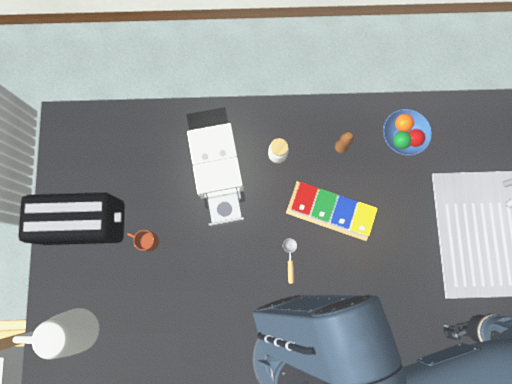

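The pictures show the yellow lid at the right end of the row (top, px 365,218), and the drawer open with its recess at (224,208). Next I fit the poses from the point clouds.

```bash
python3 - <<'E'
from h import *
for n in ["top","side"]:
    f=np.load(f"{n}.npz"); im,W=f["im"],f["W"]; z=W[...,2]
    hsv=cv2.cvtColor(im,cv2.COLOR_RGB2HSV); H,S,V=[hsv[...,i].astype(int) for i in range(3)]
    reg=(W[...,0]>.38)&(W[...,0]<.66)&(W[...,1]<.02)&(W[...,1]>-.36)
    lid=reg&(z>.05)&(z<.072)&(S>120)
    for c,(a,b) in dict(yellow=(22,35),blue=(100,125),green=(45,80)).items():
        m=lid&(H>=a)&(H<=b); q=W[m][:,:2].astype(np.float32); r=cv2.minAreaRect(q)
        print(n,c,m.sum(),np.round(W[m].mean(0),4),r)
    al=reg&(z>.05)&(z<.072); r=cv2.minAreaRect(W[al][:,:2].astype(np.float32)); print("alltop",al.sum(),r)
    tab=reg&(z>.08)&(z<.11)
    nn,l,st,ce=cv2.connectedComponentsWithStats(tab.astype(np.uint8))
    for i in range(1,nn): print("tab",st[i],np.round(W[l==i].mean(0),4))
    reg=(W[...,0]>.38)&(W[...,0]<.9)&(W[...,1]>.1)&(W[...,1]<.4)
    for nm,a,b in [("head",.198,.213),("panel",.165,.184),("dtop",.130,.142)]:
        m=reg&(z>a)&(z<b); 
        if nm!="head": m&=W[...,0]<.6
        q=W[m]; print(nm,m.sum(),q.mean(0).round(4),cv2.minAreaRect(q[:,:2].astype(np.float32)))
    # recess dark circle
    m=reg&(z>.125)&(z<.142)&(W[...,0]<.6); rr=m&(V<np.median(V[m])-15); print("recess",rr.sum(),np.median(V[m]),W[rr].mean(0).round(4), cv2.minAreaRect(W[rr][:,:2].astype(np.float32)))
    c=np.vstack([np.hstack([cv2.resize(im[180:250,280:390],(440,280)),cv2.resize(im[175:245,190:280],(360,280))])])
    save("c_"+n,c)
E
```

```text
top yellow 538 [ 0.4829 -0.2661  0.0623] ((0.4811669588088989, -0.2656746208667755), (0.06918534636497498, 0.10659130662679672), 69.45843505859375)
top blue 495 [ 0.51   -0.1955  0.0624] ((0.5081049203872681, -0.19498980045318604), (0.06575281172990799, 0.10516776144504547), 69.34307098388672)
top green 449 [ 0.5365 -0.1265  0.0623] ((0.5343334674835205, -0.1260087639093399), (0.0633782371878624, 0.10168042033910751), 68.68058776855469)
alltop 2279 ((0.5210535526275635, -0.1626083254814148), (0.2938865125179291, 0.10751789808273315), 68.8597183227539)
tab [300 204   5   5  16] [ 0.5263 -0.0448  0.0913]
tab [320 211   5   5  19] [ 0.4998 -0.1129  0.0902]
tab [340 218   5   5  18] [ 0.4736 -0.1817  0.0902]
tab [360 225   5   5  19] [ 0.4467 -0.2505  0.0903]
head 2906 [0.6813 0.2509 0.2058] ((0.7052223086357117, 0.25457823276519775), (0.26793408393859863, 0.15055178105831146), 9.170785903930664)
panel 109 [0.4844 0.2188 0.1767] ((0.5223020315170288, 0.22579622268676758), (0.10741591453552246, 0.149973064661026), 9.222532272338867)
dtop 721 [0.5234 0.2259 0.1356] ((0.52695631980896, 0.22
[... 863 characters left out ...]
  18] [ 0.4678 -0.179   0.0879]
tab [328 189   5   6  20] [ 0.4937 -0.1106  0.0882]
tab [309 194   5   6  23] [ 0.52   -0.042   0.0875]
head 2414 [0.6744 0.2603 0.2044] ((0.7016616463661194, 0.25686582922935486), (0.2719452977180481, 0.15342934429645538), 8.890813827514648)
panel 294 [0.5146 0.2438 0.1746] ((0.527337908744812, 0.238712340593338), (0.15607735514640808, 0.14216645061969757), 89.33779907226562)
dtop 743 [0.5254 0.2372 0.1345] ((0.5271527767181396, 0.23764972388744354), (0.14322592318058014, 0.15656447410583496), 0.09401969611644745)
recess 394 158.0 [0.5113 0.2362 0.132 ] ((0.5231406688690186, 0.22052118182182312), (0.12507836520671844, 0.14975948631763458), 15.624052047729492)
```

View pics/c_top.png

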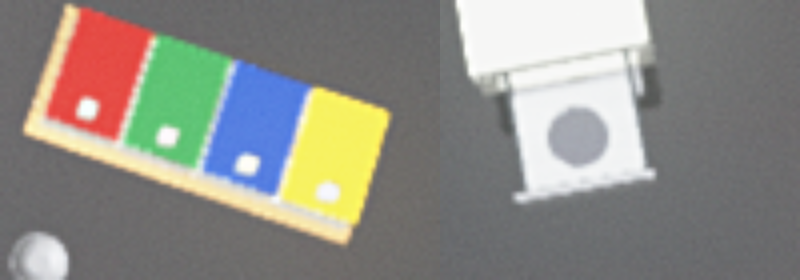

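The caddy's y axis lies at about 68.9° and the machine's yaw is about 9.2°. The yellow tab is near (0.445, -0.251). Moving above the tab now.

>>> {"api": "apply_moves", "payload": {"motion": [{"linear": [0.045,0.033,0],"roll": -0.16,"gripper": 1},{"linear": [0.09,0.067,0],"roll": -0.32,"gripper": 0.8},{"linear": [0.135,0.1,0],"roll": -0.48,"gripper": 0.6},{"linear": [0.18,0.134,0],"roll": -0.644,"gripper": 0.6},{"linear": [0.22,0.164,0],"roll": -0.644,"gripper": 0.6}], "squeeze": 30}}

```text
time: 1.92
position: [0.357, -0.316, 0.2315]
eef_rot: [[0.932, -0.363, 0.0], [-0.363, -0.932, -0.0], [0.0, 0.0, -1.0]]
ft_force: [0.2, -1.1, -0.1]
opening: 0.0515
finger_force: 0.0
```

>>> {"api": "apply_moves", "payload": {"motion": [{"linear": [0.03,0.022,-0.015],"roll": 0,"gripper": 0.6},{"linear": [0.06,0.044,-0.03],"roll": 0,"gripper": 0.6},{"linear": [0.089,0.066,-0.045],"roll": 0,"gripper": 0.6},{"linear": [0.089,0.066,-0.045],"roll": 0,"gripper": 0.6},{"linear": [0.089,0.066,-0.045],"roll": 0,"gripper": 0.6}]}}

```text
time: 2.55
position: [0.4445, -0.2514, 0.1865]
eef_rot: [[0.933, -0.361, -0.0], [-0.361, -0.933, -0.0], [-0.0, 0.0, -1.0]]
ft_force: [-0.3, -0.1, 0.2]
opening: 0.0506
finger_force: 0.0
```

```bash
python3 - <<'E'
from h import *
s=robot.sense(); p=s["position"]; print(p,s["opening"],s["eef_rot"][:,1],s["qpos"])
im,d,W=cloud("wrist"); z=W[...,2]
reg=(abs(W[...,0]-.445)<.035)&(abs(W[...,1]+.25)<.03)&(z>.083)&(z<.1)
nn,l,st,ce=cv2.connectedComponentsWithStats(reg.astype(np.uint8))
for i in range(1,nn):
    if st[i,4]>15: q=W[l==i]; print(st[i],q.mean(0).round(4),cv2.minAreaRect(q[:,:2].astype(np.float32)))
hsv=cv2.cvtColor(im,cv2.COLOR_RGB2HSV)
m=(hsv[...,0]>22)&(hsv[...,0]<35)&(hsv[...,1]>120)&(z>.05)&(z<.07); print(m.sum(),np.nanmean(W[m],0),cv2.minAreaRect(W[m][:,:2].astype(np.float32)))
save("w1",im)
E
```

```text
[ 0.44447315 -0.2513721   0.18645657] 0.050632396814152124 [-3.60623348e-01 -9.32711513e-01  1.84599616e-04] [-5.14580493e-01  2.46998412e-01 -1.04300827e-01  1.21958622e+00
 -1.99649743e-04  2.99594831e+00]
[241 182  19  21 361] [ 0.4449 -0.2518  0.0914] ((0.4442342519760132, -0.25154468417167664), (0.013510539196431637, 0.013478118926286697), 69.55795288085938)
11457 [ 0.4826325  -0.26630459  0.06258007] ((0.4782487750053406, -0.2646166682243347), (0.06985972821712494, 0.1054256483912468), 68.89035034179688)
```

View pics/w1.png

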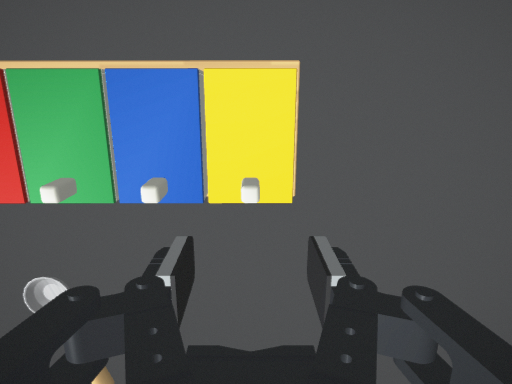

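The tab (px 250,190) lies at (0.4445, -0.2516), as expected. Descending and gripping it.

>>> {"api": "apply_moves", "payload": {"motion": [{"linear": [0,0,-0.05],"gripper": 0.6},{"linear": [0,0,-0.095],"gripper": 0.6},{"linear": [0,0,-0.116],"gripper": 0.4},{"linear": [0,0,-0.116],"gripper": 0.2},{"linear": [0,0,-0.116],"gripper": 0.05}], "squeeze": 25}}

```text
invalid input at $.motion[0]: expected keys gripper, linear, roll
```

>>> {"api": "apply_moves", "payload": {"motion": [{"gripper": 0.0},{"gripper": 0.0},{"gripper": 0.0}]}}

```text
invalid input at $.motion[0]: expected keys gripper, linear, roll
```

```bash
python3 - <<'E'
import numpy as np
x=np.array([.9327,-.3606])
f=lambda t:(-.09*np.cos(t)+.027*np.sin(t), .09*np.sin(t)+.027*np.cos(t))
a0=f(0)
for d in range(0,106,7):
    a=f(np.radians(d)); dx=a[0]-a0[0]; print(d,np.round([*(x*dx),a[1]-a0[1]],4).tolist())
E
```

```text
0 [0.0, -0.0, 0.0]
7 [0.0037, -0.0014, 0.0108]
14 [0.0086, -0.0033, 0.021]
21 [0.0146, -0.0056, 0.0305]
28 [0.0216, -0.0084, 0.0391]
35 [0.0296, -0.0115, 0.0467]
42 [0.0384, -0.0149, 0.0533]
49 [0.0479, -0.0185, 0.0586]
56 [0.0579, -0.0224, 0.0627]
63 [0.0683, -0.0264, 0.0654]
70 [0.0789, -0.0305, 0.0668]
77 [0.0896, -0.0346, 0.0668]
84 [0.1002, -0.0387, 0.0653]
91 [0.1106, -0.0428, 0.0625]
98 [0.1206, -0.0466, 0.0584]
105 [0.13, -0.0503, 0.0529]
```

>>> {"api": "apply_moves", "payload": {"motion": [{"linear": [0,0,-0.05],"roll": 0,"gripper": 0.6},{"linear": [0,0,-0.095],"roll": 0,"gripper": 0.6},{"linear": [0,0,-0.116],"roll": 0,"gripper": 0.4},{"linear": [0,0,-0.116],"roll": 0,"gripper": 0.2},{"linear": [0,0,-0.116],"roll": 0,"gripper": 0.05}], "squeeze": 25}}

```text
time: 3.22
position: [0.4443, -0.2511, 0.0713]
eef_rot: [[0.932, -0.361, 0.0], [-0.361, -0.932, 0.001], [-0.0, -0.001, -1.0]]
ft_force: [-3.2, 6.0, -3.5]
opening: 0.0134
finger_force: 29.8
```

>>> {"api": "apply_moves", "payload": {"motion": [{"linear": [0,0,0],"roll": 0,"gripper": 0.0},{"linear": [0,0,0],"roll": 0,"gripper": 0.0},{"linear": [0,0,0],"roll": 0,"gripper": 0.0}]}}

```text
time: 3.6
position: [0.4444, -0.2511, 0.0715]
eef_rot: [[0.932, -0.361, 0.0], [-0.361, -0.932, 0.001], [-0.0, -0.001, -1.0]]
ft_force: [-2.9, 3.7, -3.5]
opening: 0.0131
finger_force: 29.7
```

Tab gripped. Lifting along the arc in 7° steps.

>>> {"api": "apply_moves", "payload": {"motion": [{"linear": [0.0037,-0.0014,0.0108],"roll": 0,"gripper": 0},{"linear": [0.0086,-0.0033,0.021],"roll": 0,"gripper": 0},{"linear": [0.0146,-0.0056,0.0305],"roll": 0,"gripper": 0},{"linear": [0.0216,-0.0084,0.0391],"roll": 0,"gripper": 0},{"linear": [0.0296,-0.0115,0.0467],"roll": 0,"gripper": 0}]}}

```text
time: 4.22
position: [0.4748, -0.2629, 0.1176]
eef_rot: [[0.933, -0.361, -0.0], [-0.361, -0.933, 0.0], [-0.0, -0.0, -1.0]]
ft_force: [1.3, 4.0, -6.5]
opening: 0.0133
finger_force: 27.7
```

>>> {"api": "apply_moves", "payload": {"motion": [{"linear": [0.0088,-0.0034,0.0066],"roll": 0,"gripper": 0},{"linear": [0.0183,-0.007,0.0119],"roll": 0,"gripper": 0},{"linear": [0.0283,-0.0109,0.016],"roll": 0,"gripper": 0},{"linear": [0.0387,-0.0149,0.0187],"roll": 0,"gripper": 0},{"linear": [0.0493,-0.019,0.0201],"roll": 0,"gripper": 0}]}}

```text
time: 4.85
position: [0.5242, -0.2819, 0.1376]
eef_rot: [[0.933, -0.361, 0.0], [-0.361, -0.933, 0.0], [0.0, -0.0, -1.0]]
ft_force: [-1.3, 5.8, -1.0]
opening: 0.0132
finger_force: 26.2
```

>>> {"api": "apply_moves", "payload": {"motion": [{"linear": [0.0107,-0.0041,0.0],"roll": 0,"gripper": 0},{"linear": [0.0213,-0.0082,-0.0015],"roll": 0,"gripper": 0},{"linear": [0.0317,-0.0123,-0.0043],"roll": 0,"gripper": 0},{"linear": [0.0417,-0.0161,-0.0084],"roll": 0,"gripper": 0},{"linear": [0.0417,-0.0161,-0.0084],"roll": 0,"gripper": 0}]}}

```text
time: 5.48
position: [0.567, -0.2984, 0.1291]
eef_rot: [[0.933, -0.361, 0.002], [-0.361, -0.933, -0.001], [0.002, 0.0, -1.0]]
ft_force: [2.6, 3.5, 5.8]
opening: 0.0135
finger_force: 26.1
```

```bash
python3 - <<'E'
from h import *
im,d,W=cloud("side"); save("s2",cv2.resize(im[110:260,230:430],(800,600)))
E
```

```text
(no output)
```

View pics/s2.png

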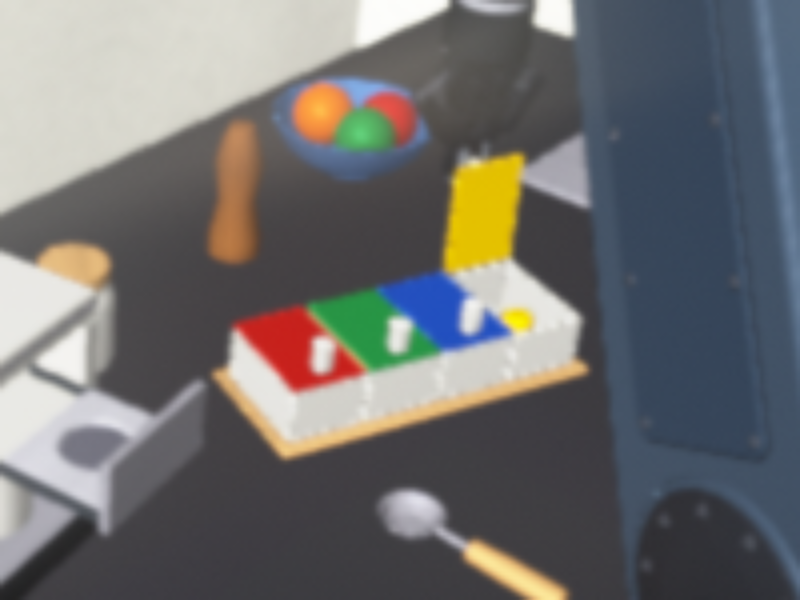

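The lid is slightly past upright and the yellow capsule shows in the box (crop px 518,320). Releasing, rising and turning above the box.

>>> {"api": "apply_moves", "payload": {"motion": [{"linear": [0,0,0],"roll": 0,"gripper": 0.45},{"linear": [0,0,0],"roll": 0,"gripper": 0.45},{"linear": [0,0,0],"roll": 0,"gripper": 0.45},{"linear": [0,0,0.04],"roll": 0,"gripper": 0.45},{"linear": [0,0,0.08],"roll": 0,"gripper": 0.45}]}}

```text
time: 6.15
position: [0.5649, -0.2978, 0.2095]
eef_rot: [[0.933, -0.361, -0.001], [-0.361, -0.933, 0.0], [-0.001, 0.0, -1.0]]
ft_force: [0.4, -1.1, 1.0]
opening: 0.0385
finger_force: 0.0
```

>>> {"api": "apply_moves", "payload": {"motion": [{"linear": [0,0,0.04],"roll": 0,"gripper": 0.7},{"linear": [-0.03,0.012,0.04],"roll": 0.18,"gripper": 0.7},{"linear": [-0.06,0.023,0.04],"roll": 0.36,"gripper": 0.7},{"linear": [-0.09,0.035,0.04],"roll": 0.54,"gripper": 0.7},{"linear": [-0.12,0.046,0.04],"roll": 0.72,"gripper": 0.7}]}}

```text
time: 6.78
position: [0.4442, -0.2515, 0.2487]
eef_rot: [[0.937, 0.349, 0.0], [0.349, -0.937, -0.0], [0.0, 0.0, -1.0]]
ft_force: [-0.3, 0.5, -0.6]
opening: 0.0597
finger_force: 0.0
```

>>> {"api": "apply_moves", "payload": {"motion": [{"linear": [0,0,0],"roll": 0.18,"gripper": 0.7},{"linear": [0,0,0],"roll": 0.36,"gripper": 0.7},{"linear": [0,0,0],"roll": 0.54,"gripper": 0.7},{"linear": [0,0,0],"roll": 0.72,"gripper": 0.7},{"linear": [0,0,0],"roll": 0.851,"gripper": 0.7}]}}

```text
time: 7.4
position: [0.4452, -0.2519, 0.2488]
eef_rot: [[0.356, 0.934, 0.0], [0.934, -0.356, -0.0], [-0.0, 0.0, -1.0]]
ft_force: [-0.3, 0.2, -0.6]
opening: 0.0597
finger_force: 0.0
```

```bash
cat > look.py <<'E'
from h import *
s=robot.sense(); print(s["time"],s["position"],s["opening"],s["eef_rot"][:,1],s["qpos"].round(2))
for n in ["wrist","top","side"]:
    im,d,W=cloud(n); z=W[...,2]
    hsv=cv2.cvtColor(im,cv2.COLOR_RGB2HSV)
    y=(hsv[...,0]>20)&(hsv[...,0]<36)&(hsv[...,1]>110)
    m=y&(abs(W[...,0]-.48)<.08)&(abs(W[...,1]+.265)<.08)&(z>.012)&(z<.05)
    if m.sum()>3:
        c,r=cv2.minEnclosingCircle(W[m][:,:2].astype(np.float32)); print(n,m.sum(),W[m].mean(0).round(4),c,r)
        t=m&(z>.034); print(t.sum(), W[t].mean(0).round(4), cv2.minEnclosingCircle(W[t][:,:2].astype(np.float32)) if t.sum()>3 else "")
    if n=="wrist": save("w3",im)
E
python3 look.py
```

```text
7.4 [ 0.44522108 -0.25194185  0.24881718] 0.059737411445447364 [ 9.34458036e-01 -3.56073220e-01  2.04578987e-04] [-0.51  0.23  0.04  1.37 -0.    1.42]
wrist 870 [ 0.4714 -0.2637  0.0315] (0.4713623821735382, -0.2673988342285156) 0.019066661596298218
577 [ 0.4715 -0.2666  0.0389] ((0.47175395488739014, -0.2675114572048187), 0.014990458264946938)
top 63 [ 0.4719 -0.2634  0.0332] (0.47331908345222473, -0.2662735879421234) 0.015742633491754532
38 [ 0.4733 -0.2662  0.0402] ((0.4737195372581482, -0.2659671902656555), 0.013789284974336624)
side 34 [ 0.4679 -0.2627  0.0371] (0.4704674184322357, -0.26490673422813416) 0.014531459659337997
28 [ 0.4692 -0.2632  0.0382] ((0.4704674184322357, -0.26490673422813416), 0.014531459659337997)
```

View pics/w3.png

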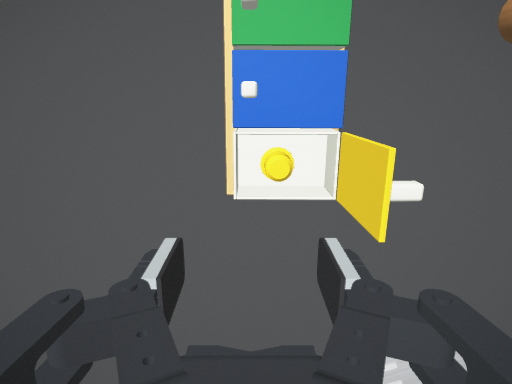

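The capsule (px 278,164) is at (0.4715, -0.267). Descending with a narrower opening.

>>> {"api": "apply_moves", "payload": {"motion": [{"linear": [0.0263,-0.0151,-0.04],"roll": 0,"gripper": 0.55},{"linear": [0.0263,-0.0151,-0.09],"roll": 0,"gripper": 0.55},{"linear": [0.0263,-0.0151,-0.14],"roll": 0,"gripper": 0.55},{"linear": [0.0263,-0.0151,-0.18],"roll": 0,"gripper": 0.55},{"linear": [0.0263,-0.0151,-0.18],"roll": 0,"gripper": 0.55}]}}

```text
time: 8.18
position: [0.4698, -0.266, 0.0666]
eef_rot: [[0.363, 0.932, -0.004], [0.932, -0.363, 0.002], [0.001, -0.005, -1.0]]
ft_force: [0.1, 0.1, 1.1]
opening: 0.0471
finger_force: 0.0
```

>>> {"api": "apply_moves", "payload": {"motion": [{"linear": [0,0,-0.015],"roll": 0,"gripper": 0.55},{"linear": [0,0,-0.03],"roll": 0,"gripper": 0.55},{"linear": [0,0,-0.03],"roll": 0,"gripper": 0.55}]}}

```text
time: 8.55
position: [0.4712, -0.2667, 0.0381]
eef_rot: [[0.361, 0.933, -0.001], [0.933, -0.361, 0.0], [0.0, -0.001, -1.0]]
ft_force: [-0.3, -0.4, 0.7]
opening: 0.0466
finger_force: 0.0
```

>>> {"api": "apply_moves", "payload": {"motion": [{"linear": [0,0,-0.012],"roll": 0,"gripper": 0.55},{"linear": [0,0,-0.022],"roll": 0,"gripper": 0.55},{"linear": [0,0,-0.022],"roll": 0,"gripper": 0.4},{"linear": [0,0,-0.022],"roll": 0,"gripper": 0.3},{"linear": [0,0,-0.022],"roll": 0,"gripper": 0.2}], "squeeze": 25}}

```text
time: 9.18
position: [0.4718, -0.2671, 0.017]
eef_rot: [[0.361, 0.933, 0.001], [0.933, -0.361, -0.0], [-0.0, 0.001, -1.0]]
ft_force: [0.0, 0.6, -0.2]
opening: 0.0293
finger_force: 25.6
```

>>> {"api": "apply_moves", "payload": {"motion": [{"linear": [0,0,0],"roll": 0,"gripper": 0.2},{"linear": [0,0,0],"roll": 0,"gripper": 0.2},{"linear": [0,0,0],"roll": 0,"gripper": 0.2}]}}

```text
time: 9.55
position: [0.4716, -0.2669, 0.0168]
eef_rot: [[0.361, 0.933, 0.0], [0.933, -0.361, -0.0], [-0.0, 0.0, -1.0]]
ft_force: [-0.2, -0.0, 0.3]
opening: 0.0295
finger_force: 25.6
```

Gripped. Lifting, and measuring the recess from the saved clouds.

>>> {"api": "apply_moves", "payload": {"motion": [{"linear": [0,0,0.03],"roll": 0,"gripper": 0.2},{"linear": [0,0,0.08],"roll": 0,"gripper": 0.2},{"linear": [0,0,0.13],"roll": 0,"gripper": 0.2},{"linear": [0,0,0.18],"roll": 0,"gripper": 0.2},{"linear": [0,0,0.213],"roll": 0,"gripper": 0.2}]}}

```text
time: 10.18
position: [0.4719, -0.2671, 0.2322]
eef_rot: [[0.361, 0.933, 0.002], [0.933, -0.361, -0.001], [-0.0, 0.002, -1.0]]
ft_force: [-0.5, -0.1, 0.2]
opening: 0.0292
finger_force: 25.6
```

```bash
python3 - <<'E'
from h import *
for n in ["top","side"]:
    f=np.load(f"{n}.npz"); im,W=f["im"],f["W"]; z=W[...,2]; g=cv2.cvtColor(im,cv2.COLOR_RGB2GRAY).astype(int)
    a=np.radians(9.2); ex=np.array([np.cos(a),np.sin(a)]); ey=np.array([-ex[1],ex[0]])
    L=np.stack([(W[...,:2]-[.52,.222])@ex,(W[...,:2]-[.52,.222])@ey],-1)
    m=(abs(L[...,0])<.038)&(abs(L[...,1])<.042)&(abs(z-.134)<.008)
    th,_=cv2.threshold(g[m].astype(np.uint8),0,255,cv2.THRESH_OTSU)
    r=m&(g<=th); q=W[r]; print(n,m.sum(),r.sum(),th,q.mean(0).round(4),cv2.minEnclosingCircle(q[:,:2].astype(np.float32)), "L",L[r].mean(0))
    m=(L[...,0]>-.09)&(L[...,0]<-.02)&(abs(L[...,1])<.07)&(z>.145)&(z<.185); q=L[m]
    print("panel",m.sum(),q.mean(0),q.min(0),q.max(0))
    hh=(z>.195)&(z<.212)&(abs(L[...,1])<.1)&(L[...,0]<.3); q=L[hh]; print("head",q.min(0),q.max(0),np.percentile(q,[1,99],axis=0))
    print("angle", cv2.minAreaRect(W[hh&(L[...,0]<.2)][:,:2].astype(np.float32)))
E
```

```text
top 515 175 205.0 [0.5188 0.2274 0.1334] ((0.5192293524742126, 0.2272176295518875), 0.025642743334174156) L [-0.00034685  0.00554947]
panel 126 [-0.04748052  0.00212812] [-0.05084363 -0.0550186 ] [-0.03783909  0.06070747]
head [-0.5411423  -0.09713229] [0.2788686  0.07796069] [[ 0.05568135 -0.07051692]
 [ 0.27600199  0.07593029]]
angle ((0.3540278673171997, 0.18326975405216217), (0.7454490065574646, 0.15574990212917328), 11.96554183959961)
side 381 133 137.0 [0.5216 0.2268 0.1323] ((0.5180820226669312, 0.22687466442584991), 0.025186987593770027) L [0.00235528 0.00443803]
panel 313 [-0.05331944  0.01138656] [-0.0567728  -0.05279703] [-0.04622041  0.06397633]
head [-0.60446918 -0.07418948] [0.29942492 0.08207726] [[-0.59393952 -0.06831584]
 [ 0.27541861  0.08006182]]
angle ((0.31967824697494507, 0.1925441473722458), (0.8053613901138306, 0.15140727162361145), 9.710625648498535)
```

>>> {"api": "apply_moves", "payload": {"motion": [{"linear": [0.004,0.041,0.005],"roll": 0.175,"gripper": 0.2},{"linear": [0.008,0.082,0.01],"roll": 0.35,"gripper": 0.2},{"linear": [0.012,0.123,0.015],"roll": 0.525,"gripper": 0.2},{"linear": [0.016,0.164,0.02],"roll": 0.7,"gripper": 0.2},{"linear": [0.02,0.205,0.02],"roll": 0.875,"gripper": 0.2}]}}

```text
time: 10.8
position: [0.4917, -0.0606, 0.2502]
eef_rot: [[-0.49, 0.872, 0.001], [0.872, 0.49, -0.0], [-0.001, 0.001, -1.0]]
ft_force: [0.5, -0.3, 0.1]
opening: 0.0291
finger_force: 25.6
```

>>> {"api": "apply_moves", "payload": {"motion": [{"linear": [0.004,0.041,0],"roll": 0.175,"gripper": 0.2},{"linear": [0.008,0.082,0],"roll": 0.35,"gripper": 0.2},{"linear": [0.012,0.123,0],"roll": 0.525,"gripper": 0.2},{"linear": [0.016,0.164,0],"roll": 0.7,"gripper": 0.2},{"linear": [0.02,0.205,0],"roll": 0.875,"gripper": 0.2}]}}

```text
time: 11.42
position: [0.5115, 0.1445, 0.2497]
eef_rot: [[-0.983, 0.183, 0.0], [0.183, 0.983, -0.0], [-0.0, 0.0, -1.0]]
ft_force: [1.2, -0.5, -0.8]
opening: 0.0293
finger_force: 25.6
```

>>> {"api": "apply_moves", "payload": {"motion": [{"linear": [0.002,0.03,0],"roll": 0.175,"gripper": 0.2},{"linear": [0.007,0.06,0],"roll": 0.35,"gripper": 0.2},{"linear": [0.007,0.084,0],"roll": 0.35,"gripper": 0.2},{"linear": [0.007,0.084,0],"roll": 0.35,"gripper": 0.2}]}}

```text
time: 11.92
position: [0.5184, 0.2283, 0.2494]
eef_rot: [[-0.987, -0.161, -0.0], [-0.161, 0.987, -0.0], [0.0, 0.0, -1.0]]
ft_force: [0.4, -0.2, -0.8]
opening: 0.0292
finger_force: 25.6
```

```bash
python3 - <<'E'
from h import *
s=robot.sense(); print(s["time"],s["position"],s["opening"],s["eef_rot"][:,1],s["qpos"].round(2))
im,d,W=cloud("wrist"); z=W[...,2]; save("w4",im)
im2,d2,W2=cloud("side")
hsv=cv2.cvtColor(im2,cv2.COLOR_RGB2HSV); m=(hsv[...,0]>20)&(hsv[...,0]<36)&(hsv[...,1]>110)&(W2[...,1]>.15)&(W2[...,2]>.15)
print("pod side",m.sum(),W2[m].mean(0),W2[m].min(0))
g=cv2.cvtColor(im,cv2.COLOR_RGB2GRAY).astype(int)
m=(np.hypot(W[...,0]-.519,W[...,1]-.227)<.04)&(abs(z-.134)<.008); print(m.sum())
if m.sum()>50:
    th,_=cv2.threshold(g[m].astype(np.uint8),0,255,cv2.THRESH_OTSU); r=m&(g<=th); print(th,r.sum(),W[r].mean(0),cv2.minEnclosingCircle(W[r][:,:2].astype(np.float32)))
E
```

```text
11.925 [0.51836367 0.228318   0.24936005] 0.02921580277289948 [-1.61243504e-01  9.86914653e-01  1.73836878e-05] [0.41 0.35 0.2  1.42 0.   0.25]
pod side 116 [0.50823784 0.23005769 0.25774814] [0.49730679 0.17266225 0.17340051]
6678
185.0 3369 [0.51544529 0.22578248 0.13357334] ((0.5193226933479309, 0.22371189296245575), 0.030472997575998306)
```

View pics/w4.png

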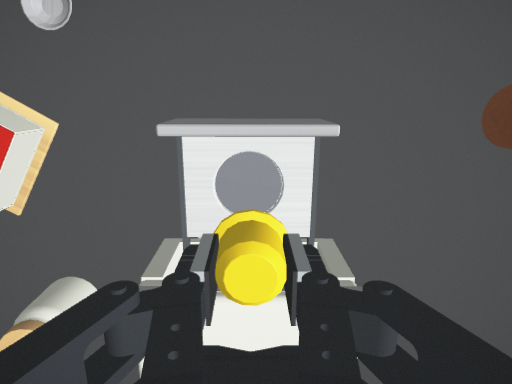

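The held capsule is upright. The recess is centred near px (249,184), so I check it in world coordinates.

```bash
python3 - <<'E'
from h import *
im,d,W=cloud("wrist")
print(W[184,249],W[184,216],W[184,282],W[152,249],W[212,249])
print(W[122,160],W[122,336],W[122,249])
E
```

```text
[0.51682817 0.22508984 0.13286877] [0.52096795 0.19919798 0.13295406] [0.51243653 0.25085982 0.1338156 ] [0.49130527 0.22101749 0.13445003] [0.50104378 0.22295001 0.24558814]
[0.49462312 0.11888215 0.00251295] [4.62988414e-01 3.16521613e-01 4.22963193e-04] [0.46680177 0.2172003  0.16326824]
```

>>> {"api": "apply_moves", "payload": {"motion": [{"linear": [-0.001,-0.003,-0.03],"roll": 0,"gripper": 0.2},{"linear": [-0.001,-0.003,-0.06],"roll": 0,"gripper": 0.2},{"linear": [-0.001,-0.003,-0.085],"roll": 0,"gripper": 0.2},{"linear": [-0.001,-0.003,-0.1],"roll": 0,"gripper": 0.2},{"linear": [-0.001,-0.003,-0.1],"roll": 0,"gripper": 0.2}]}}

```text
time: 12.7
position: [0.5172, 0.2234, 0.1493]
eef_rot: [[-0.987, -0.159, -0.001], [-0.159, 0.987, -0.001], [0.001, -0.0, -1.0]]
ft_force: [0.6, 0.2, 0.6]
opening: 0.0293
finger_force: 25.6
```

>>> {"api": "apply_moves", "payload": {"motion": [{"linear": [0,0,-0.003],"roll": 0,"gripper": 0.2},{"linear": [0,0,-0.006],"roll": 0,"gripper": 0.2},{"linear": [0,0,-0.008],"roll": 0,"gripper": 0.2},{"linear": [0,0,-0.008],"roll": 0,"gripper": 0.2}]}}

```text
time: 13.2
position: [0.5176, 0.2241, 0.1417]
eef_rot: [[-0.987, -0.16, -0.0], [-0.16, 0.987, -0.0], [0.0, -0.0, -1.0]]
ft_force: [-0.0, -0.1, 0.1]
opening: 0.0292
finger_force: 25.6
```

>>> {"api": "apply_moves", "payload": {"motion": [{"linear": [0,0,-0.001],"roll": 0,"gripper": 0.2},{"linear": [0,0,-0.001],"roll": 0,"gripper": 0.2}]}}

```text
time: 13.45
position: [0.5176, 0.2241, 0.1407]
eef_rot: [[-0.987, -0.159, -0.0], [-0.159, 0.987, 0.0], [0.0, 0.0, -1.0]]
ft_force: [-0.9, -0.0, -0.9]
opening: 0.0291
finger_force: 25.6
```

>>> {"api": "apply_moves", "payload": {"motion": [{"linear": [0,0,-0.001],"roll": 0,"gripper": 0.2},{"linear": [0,0,-0.001],"roll": 0,"gripper": 0.2}]}}

```text
time: 13.7
position: [0.5175, 0.2241, 0.1396]
eef_rot: [[-0.987, -0.16, -0.0], [-0.16, 0.987, -0.0], [0.0, -0.0, -1.0]]
ft_force: [0.3, 0.3, -0.1]
opening: 0.0289
finger_force: 25.6
```

>>> {"api": "apply_moves", "payload": {"motion": [{"linear": [0,0,-0.0005],"roll": 0,"gripper": 0.2},{"linear": [0,0,-0.0005],"roll": 0,"gripper": 0.2}]}}

```text
time: 13.95
position: [0.5176, 0.2241, 0.1394]
eef_rot: [[-0.987, -0.16, 0.0], [-0.16, 0.987, 0.0], [-0.0, 0.0, -1.0]]
ft_force: [-0.8, -0.2, 2.8]
opening: 0.0291
finger_force: 25.9
```

>>> {"api": "apply_moves", "payload": {"motion": [{"linear": [0,0,-0.0005],"roll": 0,"gripper": 0.2},{"linear": [0,0,-0.0005],"roll": 0,"gripper": 0.2}]}}

```text
time: 14.2
position: [0.5179, 0.2242, 0.1393]
eef_rot: [[-0.987, -0.159, 0.001], [-0.159, 0.987, 0.0], [-0.001, 0.0, -1.0]]
ft_force: [-1.6, -0.8, 9.2]
opening: 0.0293
finger_force: 26.5
```

Contact with the floor at 9 N. Releasing slowly, then rising.

>>> {"api": "apply_moves", "payload": {"motion": [{"linear": [0,0,0.0005],"roll": 0,"gripper": 0.37},{"linear": [0,0,0.0005],"roll": 0,"gripper": 0.42},{"linear": [0,0,0.0005],"roll": 0,"gripper": 0.5},{"linear": [0,0,0.0005],"roll": 0,"gripper": 0.6},{"linear": [0,0,0.0005],"roll": 0,"gripper": 0.6}]}}

```text
time: 14.82
position: [0.5175, 0.2241, 0.1392]
eef_rot: [[-0.987, -0.16, -0.0], [-0.16, 0.987, 0.0], [0.0, 0.0, -1.0]]
ft_force: [0.0, 0.0, -0.8]
opening: 0.0514
finger_force: 0.0
```

>>> {"api": "apply_moves", "payload": {"motion": [{"linear": [0,0,0.02],"roll": 0,"gripper": 0.6},{"linear": [0,0,0.05],"roll": 0,"gripper": 0.6},{"linear": [0,0,0.09],"roll": 0,"gripper": 0.6},{"linear": [0,0,0.13],"roll": 0,"gripper": 0.4},{"linear": [0,0,0.13],"roll": 0,"gripper": 0.2}]}}

```text
time: 15.45
position: [0.5187, 0.2246, 0.272]
eef_rot: [[-0.987, -0.16, 0.004], [-0.16, 0.987, 0.002], [-0.005, 0.001, -1.0]]
ft_force: [1.0, -0.1, -0.5]
opening: 0.0177
finger_force: 0.0
```

```bash
cat > pod.py <<'E'
from h import *
import sys
s=robot.sense(); print(s["time"],s["position"],s["ft_force"],s["opening"])
for n in ["top","side","wrist"]:
    im,d,W=cloud(n); z=W[...,2]
    hsv=cv2.cvtColor(im,cv2.COLOR_RGB2HSV); m=(hsv[...,0]>20)&(hsv[...,0]<36)&(hsv[...,1]>110)&(W[...,1]>.15)&(W[...,1]<.32)&(z>.12)&(z<.2)
    if m.sum()>5: print(n,m.sum(),W[m].mean(0).round(4),"z",z[m].min(),z[m].max()); t=m&(z>.155); print(" top",t.sum(),W[t].mean(0).round(4))
    if n==sys.argv[1]: save(sys.argv[2],im)
E
python3 pod.py wrist w5
```

```text
15.45 [0.51872027 0.22457826 0.27203197] [ 1.03581089 -0.14549805 -0.50209592] 0.01770645782719049
side 150 [0.5135 0.2312 0.149 ] z 0.13141645572660346 0.16334176733380268
 top 58 [0.5145 0.2277 0.1604]
wrist 1702 [0.5139 0.2234 0.1535] z 0.13138833095729155 0.16410720091244224
 top 1122 [0.5167 0.2239 0.1611]
```

View pics/w5.png

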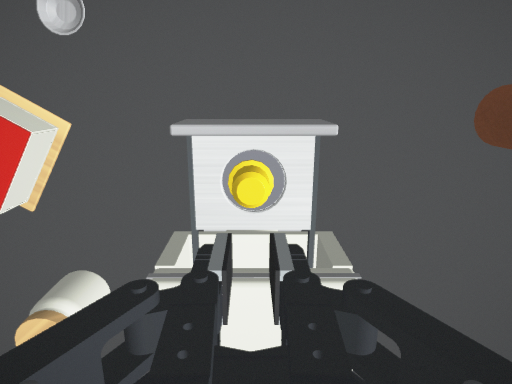

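The capsule stands upright in the recess (px 250,182). Moving in front of the panel with the fingers shut.

>>> {"api": "apply_moves", "payload": {"motion": [{"linear": [-0.02,-0.0033,0],"roll": 0,"gripper": 0},{"linear": [-0.05,-0.008,0],"roll": 0,"gripper": 0},{"linear": [-0.08,-0.012,0],"roll": 0,"gripper": 0},{"linear": [-0.08,-0.012,0],"roll": 0,"gripper": 0}], "squeeze": 20}}

```text
time: 16.1
position: [0.4358, 0.2117, 0.2686]
eef_rot: [[-0.987, -0.16, -0.001], [-0.16, 0.987, -0.001], [0.001, -0.0, -1.0]]
ft_force: [0.0, -0.8, -0.8]
opening: -0.0
finger_force: 0.0
```

>>> {"api": "apply_moves", "payload": {"motion": [{"linear": [0,0,-0.04],"roll": 0,"gripper": 0},{"linear": [0,0,-0.08],"roll": 0,"gripper": 0},{"linear": [0,0,-0.115],"roll": 0,"gripper": 0},{"linear": [0,0,-0.115],"roll": 0,"gripper": 0}]}}

```text
time: 16.6
position: [0.4362, 0.2112, 0.1517]
eef_rot: [[-0.987, -0.159, -0.005], [-0.159, 0.987, -0.002], [0.005, -0.002, -1.0]]
ft_force: [-0.8, -0.5, 0.5]
opening: -0.0003
finger_force: 0.0
```

>>> {"api": "apply_moves", "payload": {"motion": [{"linear": [0.005,0.0008,0],"roll": 0,"gripper": 0},{"linear": [0.01,0.0016,0],"roll": 0,"gripper": 0},{"linear": [0.015,0.0024,0],"roll": 0,"gripper": 0},{"linear": [0.02,0.0032,0],"roll": 0,"gripper": 0},{"linear": [0.025,0.004,0],"roll": 0,"gripper": 0}]}}

```text
time: 17.23
position: [0.4628, 0.2161, 0.1543]
eef_rot: [[-0.987, -0.16, -0.0], [-0.16, 0.987, 0.0], [0.0, 0.0, -1.0]]
ft_force: [-2.1, -0.2, 1.3]
opening: 0.0001
finger_force: 1.1
```

>>> {"api": "apply_moves", "payload": {"motion": [{"linear": [0.006,0.001,0],"roll": 0,"gripper": 0},{"linear": [0.012,0.0019,0],"roll": 0,"gripper": 0},{"linear": [0.018,0.0029,0],"roll": 0,"gripper": 0},{"linear": [0.024,0.0039,0],"roll": 0,"gripper": 0},{"linear": [0.03,0.0049,0],"roll": 0,"gripper": 0}]}}

```text
time: 17.85
position: [0.493, 0.221, 0.1542]
eef_rot: [[-0.987, -0.159, -0.0], [-0.159, 0.987, -0.0], [0.0, -0.0, -1.0]]
ft_force: [-1.9, -0.5, 1.9]
opening: 0.0004
finger_force: 1.1
```

>>> {"api": "apply_moves", "payload": {"motion": [{"linear": [0.006,0.001,0],"roll": 0,"gripper": 0},{"linear": [0.012,0.0019,0],"roll": 0,"gripper": 0},{"linear": [0.018,0.0029,0],"roll": 0,"gripper": 0},{"linear": [0.024,0.0039,0],"roll": 0,"gripper": 0},{"linear": [0.03,0.0049,0],"roll": 0,"gripper": 0}]}}

```text
time: 18.48
position: [0.523, 0.2259, 0.1542]
eef_rot: [[-0.987, -0.159, -0.0], [-0.159, 0.987, -0.0], [0.0, -0.0, -1.0]]
ft_force: [-2.6, -0.4, 0.5]
opening: -0.0003
finger_force: 1.1
```

```bash
python3 pod.py side s6; python3 - <<'E'
import cv2
im=cv2.imread("pics/s6.png"); cv2.imwrite("pics/s6c.png",cv2.resize(im[130:280,130:330],(800,600)))
E
```

```text
18.475 [0.52297311 0.22587451 0.15417555] [-2.62987917 -0.38656479  0.52984049] -0.00028085715773410526
side 121 [0.5791 0.2436 0.1507] z 0.1311285427897677 0.18655333512479005
 top 50 [0.5776 0.2407 0.1621]
wrist 298 [0.5706 0.2336 0.1533] z 0.14269320279163078 0.16158953114381103
 top 133 [0.5709 0.2337 0.1581]
```

View pics/s6c.png

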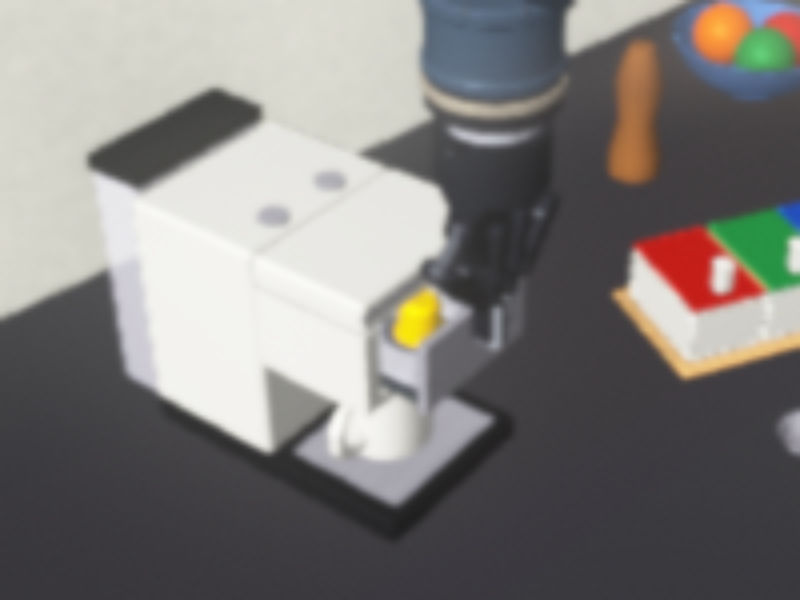

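The drawer is over halfway in with the capsule upright (crop px 417,318). Pushing on.

>>> {"api": "apply_moves", "payload": {"motion": [{"linear": [0.005,0.0008,0],"roll": 0,"gripper": 0},{"linear": [0.01,0.0016,0],"roll": 0,"gripper": 0},{"linear": [0.014,0.0023,0],"roll": 0,"gripper": 0},{"linear": [0.018,0.0029,0],"roll": 0,"gripper": 0},{"linear": [0.021,0.0034,0],"roll": 0,"gripper": 0}]}}

```text
time: 19.25
position: [0.5438, 0.2294, 0.1542]
eef_rot: [[-0.987, -0.16, -0.0], [-0.16, 0.987, 0.0], [0.0, 0.0, -1.0]]
ft_force: [-2.0, 0.3, -0.8]
opening: -0.0
finger_force: 1.0
```

>>> {"api": "apply_moves", "payload": {"motion": [{"linear": [0.002,0.0003,0],"roll": 0,"gripper": 0},{"linear": [0.004,0.0006,0],"roll": 0,"gripper": 0},{"linear": [0.006,0.001,0],"roll": 0,"gripper": 0}]}}

```text
time: 19.62
position: [0.5496, 0.2303, 0.1542]
eef_rot: [[-0.987, -0.16, -0.0], [-0.16, 0.987, -0.0], [0.0, -0.0, -1.0]]
ft_force: [-3.3, 0.8, -0.6]
opening: 0.0003
finger_force: 1.0
```

>>> {"api": "apply_moves", "payload": {"motion": [{"linear": [0.002,0.0003,0],"roll": 0,"gripper": 0},{"linear": [0.004,0.0006,0],"roll": 0,"gripper": 0}]}}

```text
time: 19.88
position: [0.5537, 0.2309, 0.1542]
eef_rot: [[-0.987, -0.16, -0.0], [-0.16, 0.987, 0.0], [0.0, 0.0, -1.0]]
ft_force: [-2.6, 0.5, -0.8]
opening: -0.0001
finger_force: 1.0
```

```bash
python3 - <<'E'
from h import *
a=np.radians(9.2); ex=np.array([np.cos(a),np.sin(a)]); ey=np.array([-ex[1],ex[0]])
for n in ["top","side"]:
    im,d,W=cloud(n); z=W[...,2]; L=np.stack([(W[...,:2]-[.5175,.2254])@ex,(W[...,:2]-[.5175,.2254])@ey],-1)
    b=(abs(L[...,1])<.085)&(L[...,0]>-.05)
    for lo,hi,k in [(.198,.212,"head"),(.13,.181,"panel")]:
        q=L[b&(z>lo)&(z<hi)&(L[...,0]<.2)]; print(n,k,len(q),np.percentile(q[:,0],[1,5,20,50]).round(4))
s=robot.sense(); print((s["position"][:2]-[.5175,.2254])@ex)
E
```

```text
top head 53 [0.1243 0.1348 0.1522 0.1754]Traceback (most recent call last):
  File "<stdin>", line 7, in <module>
    return _quantile_unchecked(
        a, q, axis, out, overwrite_input, method, keepdims, weights)
    return _ureduce(a,
                    func=_quantile_ureduce_func,
    ...<5 lines>...
                    overwrite_input=overwrite_input,
                    method=method)
    r = func(a, **kwargs)
    result = _quantile(arr,
                       quantiles=q,
    ...<2 lines>...
                       out=out,
                       weights=wgt)
    slices_having_nans = np.isnan(arr[-1, ...])
                                  ~~~^^^^^^^^^
IndexError: index -1 is out of bounds for axis 0 with size 0
```

>>> {"api": "apply_moves", "payload": {"motion": [{"linear": [0.0015,0.0002,0],"roll": 0,"gripper": 0},{"linear": [0.003,0.0005,0],"roll": 0,"gripper": 0}]}}

```text
time: 20.18
position: [0.5548, 0.2311, 0.1542]
eef_rot: [[-0.987, -0.16, -0.003], [-0.16, 0.987, -0.0], [0.003, 0.0, -1.0]]
ft_force: [-24.2, -4.2, 13.1]
opening: -0.0001
finger_force: 12.2
```

>>> {"api": "apply_moves", "payload": {"motion": [{"linear": [0.001,0.0002,0],"roll": 0,"gripper": 0},{"linear": [0.002,0.0003,0],"roll": 0,"gripper": 0}]}}

```text
time: 20.42
position: [0.5549, 0.2311, 0.1542]
eef_rot: [[-0.987, -0.16, -0.007], [-0.16, 0.987, -0.001], [0.007, 0.0, -1.0]]
ft_force: [-37.4, -5.4, 21.3]
opening: 0.0
finger_force: 19.1
```

Firm stop reached. Backing off and checking.

>>> {"api": "apply_moves", "payload": {"motion": [{"linear": [-0.006,-0.001,0],"roll": 0,"gripper": 0},{"linear": [-0.03,-0.005,0],"roll": 0,"gripper": 0},{"linear": [-0.07,-0.011,0],"roll": 0,"gripper": 0},{"linear": [-0.12,-0.02,0],"roll": 0,"gripper": 0},{"linear": [-0.15,-0.05,0.03],"roll": 0,"gripper": 0}]}}

```text
time: 21.05
position: [0.406, 0.1813, 0.1832]
eef_rot: [[-0.987, -0.161, -0.002], [-0.161, 0.987, -0.001], [0.002, -0.001, -1.0]]
ft_force: [1.4, 0.2, 0.5]
opening: -0.0002
finger_force: 0.0
```

>>> {"api": "apply_moves", "payload": {"motion": [{"linear": [0,-0.05,0.03],"roll": 0,"gripper": 0},{"linear": [0,-0.1,0.05],"roll": 0,"gripper": 0},{"linear": [0,-0.15,0.05],"roll": 0,"gripper": 0},{"linear": [0,-0.18,0.05],"roll": 0,"gripper": 0},{"linear": [0,-0.18,0.05],"roll": 0,"gripper": 0}]}}

```text
time: 21.68
position: [0.4089, -0.0, 0.2346]
eef_rot: [[-0.988, -0.156, 0.001], [-0.156, 0.988, -0.0], [-0.001, -0.001, -1.0]]
ft_force: [-0.3, 0.3, 0.6]
opening: 0.0002
finger_force: 0.0
```

```bash
python3 - <<'E'
from h import *
a=np.radians(9.2); ex=np.array([np.cos(a),np.sin(a)]); ey=np.array([-ex[1],ex[0]])
for n in ["top","side"]:
    im,d,W=cloud(n); z=W[...,2]; L=np.stack([(W[...,:2]-[.5175,.2254])@ex,(W[...,:2]-[.5175,.2254])@ey],-1)
    b=(abs(L[...,1])<.06)&(L[...,0]>-.08)&(L[...,0]<.2)
    for lo,hi,k in [(.195,.212,"head"),(.13,.175,"panel")]:
        q=L[b&(z>lo)&(z<hi)]
        if len(q): print(n,k,len(q),np.percentile(q[:,0],[0,2,10,50]).round(4))
    if n=="side": save("s7",np.hstack([cv2.resize(im[140:280,130:270],(400,400)),cv2.resize(im[110:250,270:410],(400,400))]))
print(robot.sense()["position"],robot.sense()["time"])
E
```

```text
top head 1515 [0.0562 0.0582 0.069  0.1257]
top panel 91 [0.05   0.0505 0.0508 0.0515]
side head 1291 [0.051  0.0526 0.0585 0.1179]
side panel 377 [0.0445 0.0451 0.0458 0.0472]
[0.40882936 0.00165969 0.23438083] 21.775
```

View pics/s7.png

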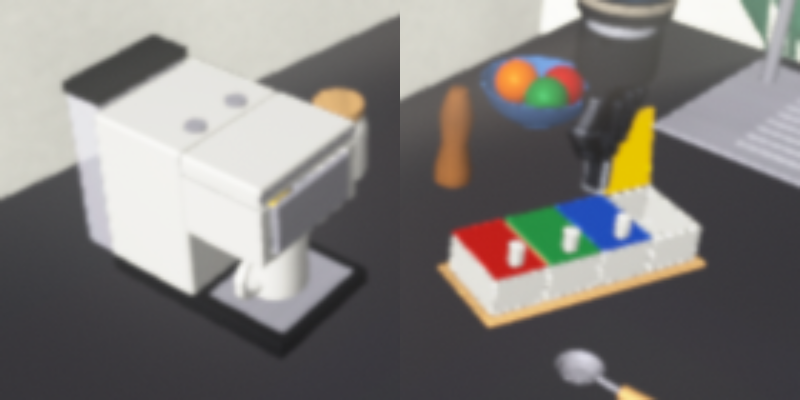

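The panel's outer face stands 6 mm in front of the head in both views, so the drawer is fully home. The other three lids are shut and the other objects look undisturbed.

```bash
python3 -c "
from cell import hand_in
print(hand_in())"
```

```text
the job is handed in; nothing more can be done
None
```

The yellow capsule is upright in the recess, the drawer is pushed fully home, the other three lids are shut, and the job was handed in at about 22 s; no verdict came back.

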